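# Fetch the gingerbread post with tongs

## Task

Take the sprung tongs from their wooden stand, reach with them down into the leaning dispenser and bring out the square gingerbread beam (not the round wafer roll). Stand the beam upright on the white icing square in front of the gingerbread house as its gate post, then put the tongs back in their stand, jaws down. For hygiene never touch the beam with the robot's own fingers, and leave the wafer roll and the other things on the table where they are.

Things in the scene. Friction and masses are not known exactly. Their poses are not given: they have to be found in the camera images.
- beam: Square gingerbread beam, rigid, 24 x 24 mm, 75 mm long, 30 to 65 g. Origin: centre of its lower end; own z along its length. Stands in either dispenser pocket, leaning with it, up to 8 mm off the pocket's middle sideways: foot on the floor, lying on the pocket's under-wall (robot side), two side faces square to the dispenser's y. Top end 50 mm below the mouth, along the pocket.
- roll: The round wafer roll, slimmer and longer than the beam: 16 mm diameter, 105 mm long, standing in the other dispenser pocket in the same way. Origin at its lower end, 4 mm beside its axis; own z along its length. It stays where it is.
- dispenser: Clear plastic dispenser, fixed, foot 150 x 156 mm, origin on the table. Two pockets side by side in its y lean 35 degrees from vertical, mouths tipped to its own -x (towards the robot): the way out is (-0.574, 0, 0.819) in its frame. Each inside 66 mm wide (y), 38 mm across, 125 mm deep, walls 4 mm. A tool reaching down must lean with the pocket.
- mouth_a (a point): Centre of the open mouth of the pocket on the dispenser's +y side, 136 mm above the table (axes as the dispenser's, not leaning).
- mouth_b (a point): The same for the pocket on the dispenser's -y side.
- tongs: Sprung steel tongs, 80 g, loosely upright in the stand, jaws down. Origin: midway between the two black grip pads, where to pinch. Own z points to the bow (top at z +53 mm, 40 mm wide in y); arms hang to -z, jaw tips at z -115 mm. Pads 20 mm (x) by 28 mm (z), 46 mm over both along y when open; squeezing along y shuts the jaws.
- tong_left: Tong arm on the tongs' +y side, origin at its hinge (45 mm above the tongs' origin). Jaw: rubber plate 14 mm wide (x), 24 mm long (z). Both arms swing alike, so the jaws move 3.3 times as far as the pads: jaw gap 50 mm (58 outside) when open, about 40 mm when pinched to 43 mm over the pads; they meet the 24 mm beam, parallel, at about 38 mm over the pads.
- tong_right: Tong arm on the -y side, the mirror image. The spring pushes each pad outwards with about 3.5 N when open, 5 N at 43 mm over the pads, 7.5 N shut on the beam: a light pinch to 43 mm carries the tongs with the jaws open, some 20 N holds the beam firmly; they spring open when let go.
- stand: Wooden tongs stand, fixed: foot 90 x 110 x 8 mm with an upright open-topped slot box, outside 34 (x) x 78 (y) mm, top 75 mm above the table; slot inside 24 (x) x 68 (y) mm, its floor 13 mm above the table. Origin on the table under the slot's centre. Tongs in it have their y along its y (either way round) and their origin 128 mm above the table.
- board: Dark steel baking sheet 190 (x) x 170 (y) x 12 mm, fixed, origin on the table under its centre. On it a gingerbread house: walls from x +5 to +85 mm, y within 50 mm, roof within 62 mm in y, ridge 129 mm above the table. Its door faces the board's -x.
- icing (a point): Centre of the white icing square (36 x 36 mm, flush) on the board's top in front of the house door, 58 mm to the board's -x side of its origin, 12 mm above the table.
- mug: Blue mug, 80 mm across, 95 mm high. Bystander, leave it alone.
- canister: Upright can, 90 mm across, 130 mm high. Bystander, leave it alone.
- colour_bottle: Small upright food-colouring bottle, 32 mm across, 70 mm high. Bystander, leave it alone.
- cutter: Round steel biscuit cutter ring, 68 mm across, 22 mm high. Bystander, leave it alone.
- spoon: Spoon lying flat, 140 mm long. Bystander, leave it alone.
Mind the look-alikes: they are no part of the job. Leave any yellow look-alike of the tongs alone.

How it is judged (in metres and radians):
On the way, in this order (a step that is already met when the one before it is completed fails the run):
1. the tongs are lifted out of their stand (z of tongs in the frame of stand above 0.2 m), for 0.2 s.
2. the beam is out of the dispenser, held by the tongs (height (world z) of beam above 0.13 m and contact force between each of tong_left, tong_right and beam above 0.2 N), for 0.2 s.
3. the beam stands on the icing square, let go by the tongs (horizontal distance between beam and icing below 0.018 m and angle between beam's own z axis and vertical below 0.1 rad and z of beam in the frame of board between 0.008 and 0.016 m and contact force between tongs and beam below 0.02 N and linear speed of beam below 0.03 m/s), for 0.3 s.
At the end, for the whole second after the job is handed in: The beam stands at rest on the board, upright within 0.1 rad, its foot's centre within 18 mm of the icing square's, let go; the tongs stand at rest in their stand, upright within 0.2 rad, within 25 mm of its centre, fully down (origin under 140 mm above the table) (all of step 3 and horizontal distance between tongs and stand below 0.025 m and angle between tongs's own z axis and vertical below 0.2 rad and z of tongs in the frame of stand below 0.14 m and linear speed of tongs below 0.03 m/s); the robot touches nothing.
It fails at once if the robot's fingers touch the beam (contact force between the fingers and beam above 0.3 N).
It fails at once if the wafer roll is moved more than 30 mm (distance of roll from where it was at the start of the episode above 0.03 m).
It fails at once if another thing on the table is moved more than 30 mm (distance of any of mug, canister, colour_bottle, cutter, spoon from where it was at the start of the episode above 0.03 m).
It also fails if it takes over 72 s, if anything falls off the work surface, if the arm or the gripper's body presses on something with over 40 N, if the wrist force passes 120 N, or if a joint passes its speed limit or range.

## Robot

A 6-joint arm with a two-finger parallel gripper is mounted at the origin on the work surface. World frame = base frame: x ahead of the robot, y to its left, z up, the work surface at z = 0. Lengths are in m, angles in degrees, forces in N, time in s.
With the tool pointing down it reaches from about 0.4 to 0.825 m from the base axis. Payload 7 kg.
Tool frame: the origin (TCP) lies on the centre line of the jaws, within the pads' length; the fingertips stand 19 mm ahead of it and the grasp point (between the pads) is the TCP; z points along the fingers, y is the line along which they close (so a half turn about z gives the same grasp; the last joint's range is limited). The gripper opens to 88 mm and grips with 3 to 60 N. Pads are 19 mm wide; open, the fingers measure 130 mm over their backs; the gripper's body (78 mm by 193 mm) begins 47 mm behind the grasp point.
Start: joints at [-56.087, 20.546, 0.682, 0, -70.136, -16.507], TCP at [0.202, -0.644, 0.246] pointing down, gripper open.
Joint ranges: [-176.03, 176.03], [-82.01, 121.73], [-58.28, 71.71], [-173.87, 95.51], [-174.79, -0.11], [-173.66, 173.66]. Speed limits (degrees/s): [136.94, 136.94, 172.46, 180, 180, 180].

## Interface

Orientations are given as [roll, pitch, yaw] about the fixed x, y, z axes, in that order (R = Rz(yaw) Ry(pitch) Rx(roll)).
In Python, from plant import get_state, capture, close_job gives the robot as it stands.
- The arm moves only by the tool apply_moves, never from a script. Its argument "targets" is a list of rows, each a list of 7 numbers: the opening, from 0 (shut) to 1 (fully open), then the shift along the tool's x, y, z normalised to -1 to 1, where 1 is 1000 mm, then the turn, a rotation vector about the tool's x, y, z normalised to -1 to 1, where 1 is 90 degrees. In form: [[claw, tx, ty, tz, ax, ay, az], ...]. A call has 1 to 20 rows; each row shifts and turns the commanded pose from where the row before left it, along the tool's axes as they then stand; what a row does not reach is not made up. A row lasts 1/12 s, in which the tool goes at most 41.7 mm and 7.16 degrees, less where a joint would pass 70% of its speed; a pose out of reach is approached as far as the arm can. A call with a number of a shift or a turn outside -1 to 1 is refused whole. A call with a gripper value outside its range is refused whole. The fingers move at their own pace and stop on an object; "newtons" is the grip in N (left out, the last holds). Time passes only in rows, so rows that do not move let the fingers close. It gives the time, the measured TCP pose, the force, the opening and the grip force at its end, in the units of the state.
- get_state(): the state, without advancing time (a new reading comes with each control period).
- capture(name): name is "scene" or "top"; returns a dict with "frame" (480x640x3 uint8, red, green, blue), "range_z" (480x640 float32, m along the optical axis (not along the pixel's ray), 0 where there is no reading), "camera_matrix" (3x3 intrinsics, pixels), "T" (4x4, takes a point from camera to world coordinates). Camera axes: x right, y down, z forward; pixel columns grow to the right and rows downward; lengths in m; the calibration is good to about 2 mm. A picture is of the moment at which its call begins.
- close_job(): hands the job in; it is judged then, once.
The state is a dict: "time_s": time; "joints": joint angles; "qd": joint speeds; "joint_torque": joint torques, N m; "tcp_pos": TCP position; "eef_rot": TCP orientation; "contact_force": force on the tool from outside, world axes, zero at the start; "moment": the same for the moment, N m; "gripper_width": finger opening in m; "gripper_force": force on a finger pad.
Only numpy, scipy, OpenCV 4.12 (cv2) and the standard library are available. Lean on these libraries where they do the work, as an engineer would, in place of code of your own. Each camera call takes 0.05 s, during which the arm holds its last target. There are 200 camera calls.

## Working session

There is one attempt and no reset: what is moved stays moved. The work goes in short steps, Python scripts to look and compute and a tool call to move; the robot and the scene stay as the last step left them, time stands still between calls to the robot, and variables do not carry over. Pictures are saved under pics/ and viewed, at most 10 in all, crops included, and the job is handed in when it is done.

Besides the shell and the picture viewer there is one more tool, called after "Emit:" as name(argument=value, ...), one argument or row to a line, values as JSON. apply_moves: Moves the arm, as the interface text tells. Scaled input: -1 to 1 covers 1000 mm each way for a shift and 90 degrees each way for a turn. Its arguments: {"type":"object","properties":{"targets":{"type":"array","items":{"type":"array","items":{"type":"number"}}},"newtons":{"type":"number"}},"required":["targets"]}

```bash
mkdir -p pics; ls; cat > h.py <<'E'
import numpy as np, cv2
from plant import get_state, capture, close_job
def pts(c):
    z=c["range_z"]; K=c["camera_matrix"]; v,u=np.mgrid[0:480,0:640]
    P=np.stack([(u-K[0,2])/K[0,0]*z,(v-K[1,2])/K[1,1]*z,z,np.ones_like(z)],-1)
    return (P@c["T"].T)[...,:3]
E
python3 - <<'E'
from h import *
for n in("scene","top"):
    c=capture(n); np.savez(n+"0.npz",**c); cv2.imwrite(f"pics/{n}0.png",c["frame"][...,::-1]); print(n,c["T"].round(3).tolist(),c["camera_matrix"].round(1).tolist())
print(get_state())
E
```

```text
pics
scene [[0.481, 0.619, -0.621, 1.458], [0.877, -0.339, 0.341, -0.468], [0.0, -0.708, -0.706, 1.168], [0.0, 0.0, 0.0, 1.0]] [[620.7, 0.0, 309.9], [0.0, 620.7, 243.6], [0.0, 0.0, 1.0]]
top [[-0.079, -0.976, 0.201, 0.352], [-0.997, 0.078, -0.016, 0.06], [0.0, -0.202, -0.979, 1.138], [0.0, 0.0, 0.0, 1.0]] [[443.8, 0.0, 321.9], [0.0, 443.8, 236.1], [0.0, 0.0, 1.0]]
{'time_s': 0.1, 'joints': array([-5.60876213e+01,  2.05892138e+01,  6.39147329e-01, -1.60663574e-02,
       -7.01357568e+01, -1.65081115e+01]), 'qd': array([ 0.06326835, -0.08542269, -0.00902764,  0.11445109,  0.0586572 ,
       -0.05888227]), 'joint_torque': array([-3.26127563e-03, -5.84162664e+01,  2.93748540e+01,  7.01573879e+00,
        1.00469420e-02, -8.46623448e-05]), 'tcp_pos': array([ 0.20176265, -0.64371885,  0.2447013 ]), 'eef_rot': array([ 1.79913422e+02, -9.90728814e-03, -1.62601196e+02]), 'contact_force': array([ 0.06785974,  0.67844851, -0.27355964]), 'moment': array([ 0.00605146, -0.03808911, -0.03331536]), 'gripper_force': 0.0, 'gripper_width': 0.08722546758866}
```

View pics/scene0.png

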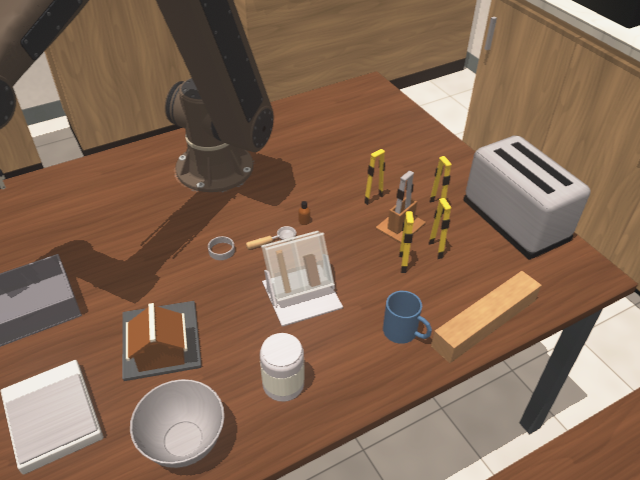

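View pics/top0.png

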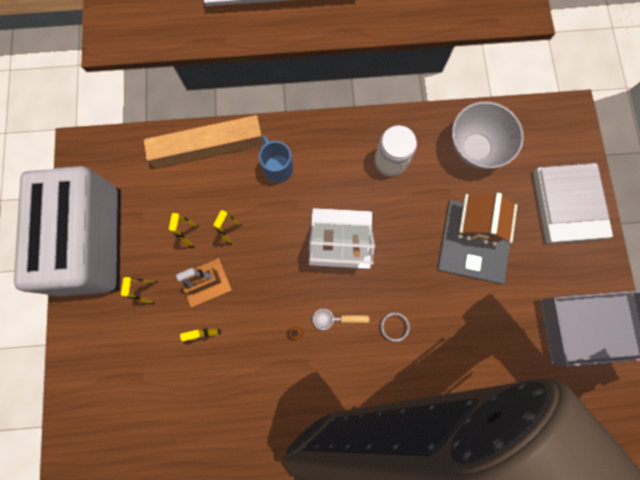

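The scene view shows the silver tongs in the wooden stand at (403,200) and yellow look-alikes at (376,177), (441,178), (408,240) and (442,228). The dispenser is at (298,270) and the house board at (160,340). The top view shows the same layout, with the stand at (205,282), the dispenser at (341,240) and the icing at (473,262). Silver in the stand is the match, so I'll enlarge it to confirm.

```bash
python3 - <<'E'
from h import *
t=dict(np.load("top0.npz"));s=dict(np.load("scene0.npz"))
f=t["frame"];g=s["frame"]
def cr(f,x,y,w,h): return cv2.resize(f[y:y+h,x:x+w],(400,300),interpolation=cv2.INTER_CUBIC)
m=np.vstack([np.hstack([cr(f,155,235,100,75),cr(f,295,200,100,75)]),np.hstack([cr(g,360,160,100,75),cr(g,250,225,112,84)])])
cv2.imwrite("pics/m1.png",m[...,::-1])
P=pts(t);Q=pts(s)
for n,(u,v) in dict(icing=(473,262),sfoot=(218,290),board=(450,265),tongtop=(188,274),dfoot=(340,213),).items(): print(n,P[v,u].round(3),f[v,u])
hsv=cv2.cvtColor(f,cv2.COLOR_RGB2HSV)
def rect(mask,zp,name):
    # largest contour->minAreaRect of pts
    X=P[mask]; r=cv2.minAreaRect(X[:,:2].astype(np.float32)); print(name,mask.sum(),np.round(r[0],4),np.round(r[1],4),round(r[2],2),X[:,2].min().round(3),X[:,2].max().round(3))
v,u=np.mgrid[0:480,0:640]
box=lambda x0,x1,y0,y1:(u>=x0)&(u<x1)&(v>=y0)&(v<y1)
z=P[...,2]; ok=t["range_z"]>0
rect(ok&box(460,490,250,275)&(hsv[...,2]>200)&(hsv[...,1]<60)&(z<.03),0,"icing")
rect(ok&box(430,520,190,290)&(abs(z-.012)<.006)&(hsv[...,2]<110)&(hsv[...,1]<90),0,"board")
rect(ok&box(170,240,250,312)&(abs(z-.008)<.0035)&(hsv[...,0]<20),0,"sfoot")
rect(ok&box(170,240,250,312)&(abs(z-.075)<.006),0,"slotbox")
rect(ok&box(165,240,250,312)&(z>.165)&(z<.19),0,"tongtop")
rect(ok&box(295,390,200,280)&(z>.003)&(z<.02)&(hsv[...,2]>150),0,"dfoot")
print(np.c_[z[205:275:4,340].round(3),P[205:275:4,340,0].round(3)].tolist())
E
```

```text
icing [ 0.485 -0.339  0.011] [251 252 249]
sfoot [0.466 0.315 0.005] [218 135  67]
board [ 0.482 -0.279  0.013] [112 111 113]
tongtop [0.488 0.339 0.181] [212 199 200]
dfoot [ 0.641 -0.011  0.013] [250 245 246]
icing 215 [ 0.4848 -0.3395] [0.0392 0.0383] 72.77 0.007 0.022
board 1194 [ 0.5379 -0.353 ] [0.1699 0.1877] 73.02 0.006 0.018
sfoot 791 [0.4945 0.3515] [0.176  0.1559] 85.55 0.005 0.011
slotbox 186 [0.4868 0.3482] [0.0343 0.0783] 19.96 0.069 0.08
tongtop 145 [0.4879 0.3463] [0.0161 0.039 ] 17.86 0.166 0.186
dfoot 978 [ 0.5761 -0.0127] [0.169 0.155] 82.81 0.003 0.016
[[-0.002, 0.666], [0.002, 0.654], [0.013, 0.641], [0.008, 0.631], [0.006, 0.621], [0.053, 0.6], [0.079, 0.584], [0.101, 0.569], [0.116, 0.556], [0.137, 0.543], [0.147, 0.532], [0.095, 0.531], [0.109, 0.519], [0.12, 0.508], [0.126, 0.498], [0.011, 0.504], [-0.002, 0.496], [-0.003, 0.486]]
```

View pics/m1.png

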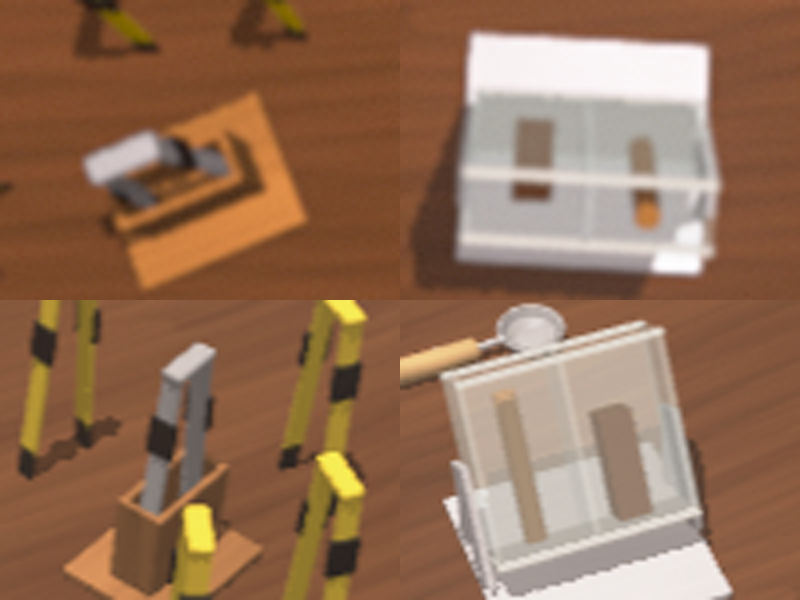

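The crops confirm the silver tongs stand in the stand, with only yellow ones outside it. The square dark beam is in the +y pocket (top view about (328,240)), and the thin round roll is in the -y pocket. Next I'll get precise poses.

```bash
cat >> h.py <<'E'
def ray(c,u,v,z):
    K=c["camera_matrix"];T=c["T"];d=T[:3,:3]@np.array([(u-K[0,2])/K[0,0],(v-K[1,2])/K[1,1],1]);o=T[:3,3]
    return o+d*(z-o[2])/d[2]
E
python3 - <<'E'
from h import *
t=dict(np.load("top0.npz"));s=dict(np.load("scene0.npz"))
P=pts(t);Q=pts(s)
v,u=np.mgrid[0:480,0:640]
def quad(c,m,z,name):
    cs,_=cv2.findContours(m.astype(np.uint8),0,1);k=max(cs,key=cv2.contourArea)
    r=cv2.minAreaRect(k);b=cv2.boxPoints(r);print(name,cv2.contourArea(k),b.round(1).tolist());print(np.array([ray(c,*p,z)[:2] for p in b]).round(4).tolist())
for c,X,bx,n in((t,P,(305,385,203,275),"top"),(s,Q,(255,350,225,325),"scene")):
    f=c["frame"];hs=cv2.cvtColor(f,cv2.COLOR_RGB2HSV).astype(int)
    B=(u>=bx[0])&(u<bx[1])&(v>=bx[2])&(v<bx[3])
    quad(c,B&(hs[...,2]>215)&(hs[...,1]<40),.008,n+" foot")
    g=cv2.cvtColor(f,cv2.COLOR_RGB2GRAY)
    if n=="top":
        for r in(208,212,216): print(r,f[r,306:382].sum(1)//3)
        for r in(233,237,241,248): print(r,list(f[r,316:342,0]))
        for r in (244,245,246,260,261): print("rim",r,list(g[r,304:382]))
        for uu in(316,322,345,350): print("col",uu,list(g[238:268,uu]))
    else:
        print([list(f[r,298:336,0]) for r in(255,268,282)])
# yellow look-alikes and anything tall near the stand
z=P[...,2];hs=cv2.cvtColor(t["frame"],cv2.COLOR_RGB2HSV)
m=(hs[...,0]>22)&(hs[...,0]<35)&(hs[...,1]>150)&(hs[...,2]>120)
for Xc,nm in((P,"t"),):
    n,l,st,ce=cv2.connectedComponentsWithStats(cv2.dilate(m.astype(np.uint8),np.ones((3,3))))
    for i in range(1,n):
        q=P[(l==i)&(t["range_z"]>0)&(z>.14)]
        if len(q)>5: print("yellow",ce[i].round(),q.mean(0).round(3),q.max(0).round(3),q.min(0).round(3))
E
```

```text
top foot 768.0 [[311.3999938964844, 223.89999389648438], [312.5, 207.1999969482422], [371.79998779296875, 211.3000030517578], [370.6000061035156, 228.0]]
[[0.6187, 0.066], [0.6635, 0.0596], [0.6399, -0.0949], [0.5953, -0.0873]]
208 [ 89  88  88  90  89  94 123 163 179 173 168 165 162 153 147 138 137 137
 138 135 131 129 130 131 134 130 124 116 113 115 112 107 102 100  99  97
  95  96  97  95  94  92  94  93  92  92  91  91  90  90  92  89  88  91
  90  90  90  90  89  91  88  89  88  88  87  86  88  87  87  88  89  88
  88  90  89  93]
212 [ 90  91  91  89  89 111 167 228 242 243 243 242 242 243 243 243 244 243
 243 244 244 245 244 244 245 245 245 246 246 247 246 247 247 247 247 248
 248 248 248 248 248 248 248 248 247 246 246 246 245 246 245 246 244 246
 247 247 246 246 246 246 244 243 240 236 228 192 135  96  93  89  89  90
  89  91  91  90]
216 [ 91  92  91  88  92 136 211 242 244 243 243 243 243 243 244 244 244 244
 244 244 244 245 245 245 245 246 246 247 246 246 246 246 247 247 247 247
 247 247 247 247 247 247 247 247 248 247 248 248 247 247 248 247 247 247
 247 247 247 248 248 
[... 10887 characters left out ...]
nt8(141), np.uint8(148), np.uint8(152), np.uint8(152), np.uint8(151), np.uint8(152), np.uint8(151), np.uint8(151), np.uint8(151), np.uint8(152), np.uint8(166), np.uint8(182), np.uint8(185), np.uint8(184), np.uint8(184), np.uint8(184), np.uint8(184), np.uint8(184), np.uint8(184), np.uint8(184), np.uint8(182), np.uint8(187), np.uint8(195), np.uint8(166), np.uint8(114), np.uint8(98)]]
yellow [220. 219.] [0.607 0.27  0.167] [0.627 0.286 0.173] [0.589 0.256 0.141]
yellow [174. 222.] [0.609 0.374 0.166] [0.63  0.386 0.173] [0.59  0.363 0.141]
yellow [126. 286.] [0.472 0.479 0.167] [0.492 0.49  0.174] [0.454 0.47  0.14 ]
yellow [191. 335.] [0.358 0.341 0.167] [0.368 0.363 0.173] [0.348 0.324 0.142]
```

```bash
cat >> h.py <<'E'
from scipy.spatial.transform import Rotation as Ro
def pose():
    s=get_state(); return s["tcp_pos"],Ro.from_euler("xyz",s["eef_rot"],degrees=True)
def toolR(yaw,tilt): # yaw of tool x, tilt about tool y
    return Ro.from_euler("xyz",[180,0,yaw],degrees=True)*Ro.from_euler("y",tilt,degrees=True)
def plan(wps,p=None,R=None,step=38.):
    """wps: (pos, Rot). prints rows: shift total (/1000) in tool axes, turn total (/90)"""
    if p is None: p,R=pose()
    for q,S in wps:
        d=R.inv().apply(np.array(q)-p); r=(R.inv()*S).as_rotvec(degrees=True)
        n=max(1,int(np.ceil(max(np.linalg.norm(d)*1000/step,np.linalg.norm(r)/6.8))))
        # one row transform repeated n times: solve via twist
        from scipy.linalg import logm,expm
        T=np.eye(4);T[:3,:3]=(R.inv()*S).as_matrix();T[:3,3]=d
        D=expm(np.real(logm(T))/n); rr=Ro.from_matrix(D[:3,:3]).as_rotvec(degrees=True)/90
        print(n,"x",np.r_[D[:3,3],rr].round(4).tolist()); p,R=np.array(q),S
E
python3 - <<'E'
from h import *
t=dict(np.load("top0.npz"));s=dict(np.load("scene0.npz"))
a=np.radians(-8.2);X=np.array([np.cos(a),np.sin(a)]);Y=np.array([-X[1],X[0]])
F=lambda p:(round(float(p[:2]@X),4),round(float(p[:2]@Y),4))
print("back rim",F(ray(t,333,243.8,.148)),"front",F(ray(t,333,260.4,.124)))
print("rim ends",F(ray(t,309.2,243,.148)),F(ray(t,374.5,246,.148)))
print("front ends",F(ray(t,309,260,.124)),F(ray(t,373,263,.124)))
print("foot",[F(ray(t,*q,.008)) for q in((312.5,207.2),(371.8,211.3))],[F(ray(s,*q,.008)) for q in((341.8,306.6),(279.5,325.3))])
print("beam top",[F(ray(t,uu,248,.09)) for uu in(322.5,332.4)],"mid",[F(ray(t,uu,237,.07)) for uu in(323,333)])
print("beam scene",[F(ray(s,uu,268,.07)) for uu in(304.8,317)],[F(ray(s,uu,255,.095)) for uu in(304.5,315)])
print("X,Y",X,Y)
p=np.array
plan([((.33,-.5,.42),toolR(-162.6,0)),((.48,-.1,.42),toolR(-160,0)),((.4872,.3475,.36),toolR(-160,0)),((.4872,.3475,.36),toolR(-160,25)),((.4872,.3475,.20),toolR(-160,25)),((.4872,.3475,.136),toolR(-160,25))])
E
```

```text
back rim (0.5272, 0.096) front (0.4929, 0.0934)
rim ends (0.5256, 0.15) (0.5281, 0.0018)
front ends (0.4903, 0.1487) (0.4927, 0.0011)
foot [(0.6482, 0.1537), (0.647, -0.0026)] [(0.6489, 0.1498), (0.6497, -0.0082)]
beam top [(0.5264, 0.1197), (0.5279, 0.096)] mid [(0.5574, 0.1204), (0.5589, 0.0959)]
beam scene [(0.5533, 0.0907), (0.5636, 0.1182)] [(0.5349, 0.0968), (0.5437, 0.1205)]
X,Y [ 0.98977623 -0.14262893] [0.14262893 0.98977623]
7 x [-0.0236, 0.0141, -0.025, 0.0001, -0.0, -0.0]
12 x [-0.0225, 0.0276, 0.0, -0.0, 0.0, -0.0024]
12 x [-0.0133, 0.0348, 0.005, 0.0, 0.0, 0.0]
4 x [0.0, 0.0, 0.0, 0.0, 0.0694, 0.0]
5 x [-0.0135, -0.0, 0.029, 0.0, 0.0, 0.0]
2 x [-0.0135, -0.0, 0.029, 0.0, 0.0, 0.0]
```

Emit:
apply_moves(
  targets=[
    [1, -0.0236, 0.0141, -0.025, 0, 0, 0],
    [1, -0.0236, 0.0141, -0.025, 0, 0, 0],
    [1, -0.0236, 0.0141, -0.025, 0, 0, 0],
    [1, -0.0236, 0.0141, -0.025, 0, 0, 0],
    [1, -0.0236, 0.0141, -0.025, 0, 0, 0],
    [1, -0.0236, 0.0141, -0.025, 0, 0, 0],
    [1, -0.0236, 0.0141, -0.025, 0, 0, 0],
    [1, -0.0225, 0.0276, 0, 0, 0, -0.0024],
    [1, -0.0225, 0.0276, 0, 0, 0, -0.0024],
    [1, -0.0225, 0.0276, 0, 0, 0, -0.0024],
    [1, -0.0225, 0.0276, 0, 0, 0, -0.0024],
    [1, -0.0225, 0.0276, 0, 0, 0, -0.0024],
    [1, -0.0225, 0.0276, 0, 0, 0, -0.0024],
    [1, -0.0225, 0.0276, 0, 0, 0, -0.0024],
    [1, -0.0225, 0.0276, 0, 0, 0, -0.0024],
    [1, -0.0225, 0.0276, 0, 0, 0, -0.0024],
    [1, -0.0225, 0.0276, 0, 0, 0, -0.0024],
    [1, -0.0225, 0.0276, 0, 0, 0, -0.0024],
    [1, -0.0225, 0.0276, 0, 0, 0, -0.0024],
  ],
)

```text
time_s: 1.68
tcp_pos: [0.4803, -0.0987, 0.4205]
eef_rot: [180.0, 0.0, -160.0]
contact_force: [1.2, -1.1, -0.6]
gripper_width: 0.0876
gripper_force: 0.0
```

Emit:
apply_moves(
  targets=[
    [1, -0.0133, 0.0348, 0.005, 0, 0, 0],
    [1, -0.0133, 0.0348, 0.005, 0, 0, 0],
    [1, -0.0133, 0.0348, 0.005, 0, 0, 0],
    [1, -0.0133, 0.0348, 0.005, 0, 0, 0],
    [1, -0.0133, 0.0348, 0.005, 0, 0, 0],
    [1, -0.0133, 0.0348, 0.005, 0, 0, 0],
    [1, -0.0133, 0.0348, 0.005, 0, 0, 0],
    [1, -0.0133, 0.0348, 0.005, 0, 0, 0],
    [1, -0.0133, 0.0348, 0.005, 0, 0, 0],
    [1, -0.0133, 0.0348, 0.005, 0, 0, 0],
    [1, -0.0133, 0.0348, 0.005, 0, 0, 0],
    [1, -0.0133, 0.0348, 0.005, 0, 0, 0],
    [1, 0, 0, 0, 0, 0.0694, 0],
    [1, 0, 0, 0, 0, 0.0694, 0],
    [1, 0, 0, 0, 0, 0.0694, 0],
    [1, 0, 0, 0, 0, 0.0694, 0],
    [1, 0, 0, 0, 0, 0, 0],
    [1, 0, 0, 0, 0, 0, 0],
  ],
)

```text
time_s: 3.18
tcp_pos: [0.4885, 0.3469, 0.3567]
eef_rot: [-179.9, -25.3, -160.1]
contact_force: [0.1, 0.1, 0.8]
gripper_width: 0.088
gripper_force: 0.0
```

```bash
python3 - <<'E'
from h import *
g=get_state();print(g["time_s"],g["tcp_pos"],g["eef_rot"],g["joints"].round(1))
c=capture("top");cv2.imwrite("pics/t2.png",c["frame"][...,::-1])
plan([((.4872,.3475,.20),toolR(-160,25)),((.4872,.3475,.136),toolR(-160,25))],step=32)
E
```

```text
3.1833 [0.48851512 0.34692858 0.35667287] [-179.85708262  -25.30034163 -160.13699132] [  46.8   25.9   23.5  -11.8 -110.1 -118.8]
5 x [-0.0133, 0.0003, 0.0288, -0.0001, -0.0001, -0.0002]
3 x [-0.009, -0.0, 0.0193, 0.0, 0.0, 0.0]
```

Emit:
apply_moves(
  targets=[
    [1, -0.0135, 0, 0.029, 0, 0, 0],
    [1, -0.0135, 0, 0.029, 0, 0, 0],
    [1, -0.0135, 0, 0.029, 0, 0, 0],
    [1, -0.0135, 0, 0.029, 0, 0, 0],
    [1, -0.0135, 0, 0.029, 0, 0, 0],
    [1, 0, 0, 0, 0, 0, 0],
    [1, 0, 0, 0, 0, 0, 0],
  ],
)

```text
time_s: 3.82
tcp_pos: [0.4867, 0.346, 0.2017]
eef_rot: [-179.9, -25.0, -160.0]
contact_force: [0.1, -0.7, 1.6]
gripper_width: 0.0876
gripper_force: 0.0
```

```bash
python3 - <<'E'
from h import *
g=get_state();print(g["time_s"],g["tcp_pos"],g["eef_rot"],g["contact_force"])
a=capture("top")["frame"];b=capture("scene")["frame"]
cr=lambda f,x,y,w,h: cv2.resize(f[y:y+h,x:x+w],(400,400),interpolation=cv2.INTER_CUBIC)
cv2.imwrite("pics/a3.png",np.hstack([cr(a,130,190,130,130),cr(b,340,110,150,150)])[...,::-1])
plan([((.4872,.3475,.136),toolR(-160,25))],step=15)
E
```

```text
3.8167 [0.48674791 0.34599391 0.2016677 ] [-179.94495398  -24.96748346 -159.97583713] [ 0.14996352 -0.73291162  1.59145198]
5 x [-0.0056, 0.0001, 0.0124, 0.0001, 0.0007, 0.0002]
```

View pics/a3.png

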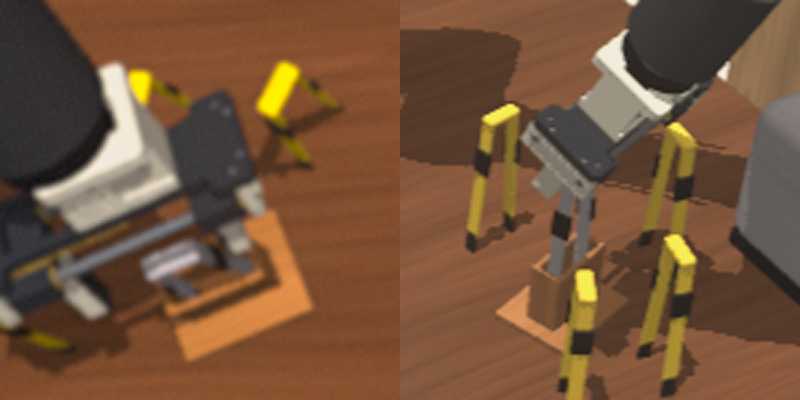

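The crop shows the silver bow centred between the open fingers, with the body clear of the yellow tongs. I'll descend and pinch.

Emit:
apply_moves(
  targets=[
    [1, -0.0056, 0, 0.0124, 0, 0, 0],
    [1, -0.0056, 0, 0.0124, 0, 0, 0],
    [1, -0.0056, 0, 0.0124, 0, 0, 0],
    [1, -0.0056, 0, 0.0124, 0, 0, 0],
    [1, -0.0056, 0, 0.0114, 0, 0, 0],
    [1, 0, 0, 0, 0, 0, 0],
    [1, 0, 0, 0, 0, 0, 0],
  ],
)

```text
time_s: 4.5
tcp_pos: [0.4868, 0.346, 0.1325]
eef_rot: [-179.9, -25.1, -160.0]
contact_force: [0.2, 0.4, 0.8]
gripper_width: 0.0877
gripper_force: 0.0
```

Emit:
apply_moves(
  targets=[
    [0.49, 0, 0, 0, 0, 0, 0],
    [0.49, 0, 0, 0, 0, 0, 0],
    [0.49, 0, 0, 0, 0, 0, 0],
    [0.49, 0, 0, 0, 0, 0, 0],
    [0.49, 0, 0, 0, 0, 0, 0],
    [0.49, 0, 0, 0, 0, 0, 0],
    [0.49, 0, 0, 0, 0, 0, 0],
    [0.49, 0, 0, 0, 0, 0, 0],
    [0.49, 0, 0, 0, 0, 0, 0],
    [0.49, 0, 0, 0, 0, 0, 0],
  ],
  newtons=10,
)

```text
time_s: 5.33
tcp_pos: [0.487, 0.3465, 0.1336]
eef_rot: [180.0, -25.0, -160.0]
contact_force: [0.3, 0.8, 1.1]
gripper_width: 0.0432
gripper_force: 6.3
```

Emit:
apply_moves(
  targets=[
    [0.49, 0.0042, 0, -0.0091, 0, 0, 0],
    [0.49, 0.0042, 0, -0.0091, 0, 0, 0],
    [0.49, 0.0063, 0, -0.0136, 0, 0, 0],
    [0.49, 0.0063, 0, -0.0136, 0, 0, 0],
    [0.49, 0.0063, 0, -0.0136, 0, 0, 0],
    [0.49, 0.0063, 0, -0.0136, 0, 0, 0],
    [0.49, 0.0063, 0, -0.0136, 0, 0, 0],
    [0.49, 0.0063, 0, -0.0136, 0, 0, 0],
    [0.49, 0.0063, 0, -0.0136, 0, 0, 0],
    [0.49, 0.0063, 0, -0.0136, 0, 0, 0],
    [0.49, 0.0063, 0, -0.0136, 0, 0, 0],
    [0.49, 0.0063, 0, -0.0136, 0, 0, 0],
    [0.49, 0.0063, 0, -0.0136, 0, 0, 0],
    [0.49, 0.0063, 0, -0.0136, 0, 0, 0],
    [0.49, 0.0063, 0, -0.0136, 0, 0, 0],
    [0.49, 0, 0, 0, 0, 0, 0],
    [0.49, 0, 0, 0, 0, 0, 0],
    [0.49, 0, 0, 0, 0, 0, 0],
    [0.49, 0, 0, 0, 0, 0, 0],
  ],
)

```text
time_s: 6.92
tcp_pos: [0.4872, 0.3463, 0.3477]
eef_rot: [-180.0, -25.1, -160.0]
contact_force: [-0.4, 0.1, -1.6]
gripper_width: 0.0427
gripper_force: 5.0
```

```bash
python3 - <<'E'
from h import *
ps=[]
for i in range(6):
    g=get_state();print(g["tcp_pos"].round(4),g["eef_rot"].round(2),g["gripper_width"],g["gripper_force"]);
    c=capture("scene" if i else "top")
    if i==0: np.savez("top3.npz",**c)
    if i==1: np.savez("scene3.npz",**c)
a=np.load("top3.npz")["frame"];b=np.load("scene3.npz")["frame"]
cr=lambda f,x,y,w,h: cv2.resize(f[y:y+h,x:x+w],(400,400),interpolation=cv2.INTER_CUBIC)
cv2.imwrite("pics/a4.png",np.hstack([cr(a,100,170,160,160),cr(b,340,80,150,150)])[...,::-1])
E
```

```text
[0.4872 0.3463 0.3477] [-179.98  -25.06 -160.02] 0.042717296067070684 5.045741870999336
[0.4872 0.3463 0.3476] [-179.96  -25.07 -160.02] 0.0428774608446473 5.0458406656980515
[0.4873 0.3464 0.3476] [-179.96  -25.07 -160.02] 0.04271403791167577 5.045722872018814
[0.4874 0.3464 0.3477] [-179.96  -25.05 -160.02] 0.04338220167474046 5.045774504542351
[0.4874 0.3464 0.3478] [-179.97  -25.04 -160.02] 0.042595980911907465 5.04572756588459
[0.4875 0.3465 0.3479] [-179.98  -25.03 -160.01] 0.042953599458524054 5.0456951558589935
```

View pics/a4.png

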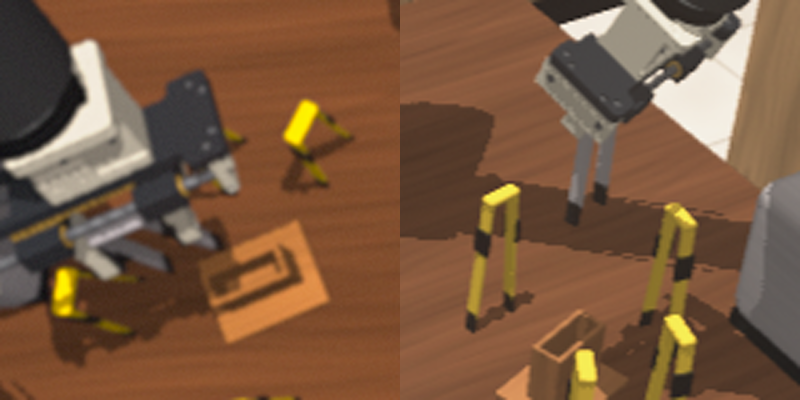

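Both views show the silver tongs lifted free of the stand, hanging jaws down and open, with tips at about scene (405,160) and (415,152). I'll check how plumb they hang and compute the dispenser approach.

```bash
cat >> h.py <<'E'
def tongs(c,exp,R,r=.15):
    """points of the tongs' lower part (below fingers), in tongs-frame guess: origin exp, axes R (tongs)"""
    P=pts(c);L=(P-exp)@R.as_matrix(); m=(c["range_z"]>0)&(abs(L[...,0])<.03)&(abs(L[...,1])<.045)&(L[...,2]<-.03)&(L[...,2]>-.135)
    return L[m]
E
python3 - <<'E'
from h import *
p,R=pose(); off=.0065
RT=R*Ro.from_euler("y",-25,degrees=True)*Ro.from_euler("x",180,degrees=True)
o=p-off*RT.apply([0,0,1]); print("tongs z",RT.apply([0,0,1]).round(3),o)
for n in("scene3.npz","top3.npz"):
    c=dict(np.load(n)); L=tongs(c,o,RT); print(n,len(L),L.min(0).round(4))
    for lo in(-.125,-.11,-.09,-.07,-.05):
        q=L[(L[:,2]>lo)&(L[:,2]<lo+.018)]
        for sgn in(1,-1):
            w=q[q[:,1]*sgn>0]
            if len(w): print(lo,sgn,len(w),np.median(w,0).round(4),w[:,0].min().round(4),w[:,0].max().round(4))
E
```

```text
tongs z [0. 0. 1.] [0.48748309 0.34649419 0.34151934]
scene3.npz 308 [-0.0104 -0.0231 -0.118 ]
-0.125 1 16 [-0.0019  0.0261 -0.1122] -0.0084 0.0058
-0.125 -1 15 [-0.0008 -0.0188 -0.1126] -0.0081 0.0064
-0.11 1 35 [-0.0016  0.0265 -0.0996] -0.0086 0.0064
-0.11 -1 31 [-0.0022 -0.0167 -0.0988] -0.0101 0.0068
-0.09 1 34 [-0.0002  0.0238 -0.0798] -0.0084 0.0074
-0.09 -1 34 [-0.0013 -0.0164 -0.0814] -0.0092 0.0074
-0.07 1 35 [-0.0007  0.0228 -0.0603] -0.0097 0.0054
-0.07 -1 34 [-0.002  -0.0164 -0.061 ] -0.0104 0.0076
-0.05 1 35 [-0.0007  0.0211 -0.041 ] -0.0083 0.0075
-0.05 -1 18 [-0.0058 -0.0157 -0.0432] -0.0085 0.0037
top3.npz 167 [-0.0081 -0.0233 -0.1128]
-0.125 1 7 [ 0.0004  0.0237 -0.1089] -0.0065 0.0071
-0.125 -1 5 [ 0.0008 -0.0207 -0.1088] -0.0069 0.0069
-0.11 1 22 [ 0.0005  0.023  -0.1015] -0.0073 0.0071
-0.11 -1 19 [ 0.0017 -0.0204 -0.1003] -0.0073 0.0069
-0.09 1 24 [ 0.0004  0.021  -0.0812] -0.0074 0.0068
-0.09 -1 21 [ 0.0021 -0.0197 -0.0814] -0.0066 0.0066
-0.07 1 11 [ 0.0048  0.02   -0.066 ] -0.0057 0.007
-0.07 -1 23 [ 0.0011 -0.0194 -0.0604] -0.008 0.0072
-0.05 1 2 [ 0.0062  0.0181 -0.0456] 0.0058 0.0065
-0.05 -1 26 [ 0.0004 -0.0194 -0.0401] -0.0081 0.0063
```

```bash
cat >> h.py <<'E'
a_=np.radians(-8.2);DX=np.array([np.cos(a_),np.sin(a_),0]);DY=np.array([-DX[1],DX[0],0]);DZ=np.array([0,0,1.])
W=-.5736*DX+.8192*DZ;C=.8192*DX+.5736*DZ
def disp(h,X=.510,Y=.108,c=-.006,off=.0065): # TCP for tong origin h above the mouth along the pocket
    return X*DX+Y*DY+.136*DZ+c*C+(h+off)*W
E
python3 - <<'E'
from h import *
D=toolR(171.8,-10)
print(disp(.145),disp(.025))
plan([((.45,.17,.34),toolR(-174,5)),(disp(.165),D),(disp(.145),D),(disp(.025),D)],step=30)
E
```

```text
[0.4293129  0.04725064 0.2566672 ] [0.49744118 0.0374332  0.1583632 ]
7 x [0.0105, -0.0232, 0.0045, -0.0058, -0.0316, 0.0216]
5 x [0.0068, -0.0241, 0.0134, 0.0014, -0.0332, 0.0316]
1 x [-0.0085, -0.0, 0.0181, 0.0, 0.0, 0.0]
5 x [-0.0101, -0.0, 0.0218, 0.0, 0.0, 0.0]
```

Emit:
apply_moves(
  targets=[
    [0.49, 0.0105, -0.0232, 0.0045, -0.0058, -0.0316, 0.0216],
    [0.49, 0.0105, -0.0232, 0.0045, -0.0058, -0.0316, 0.0216],
    [0.49, 0.0105, -0.0232, 0.0045, -0.0058, -0.0316, 0.0216],
    [0.49, 0.0105, -0.0232, 0.0045, -0.0058, -0.0316, 0.0216],
    [0.49, 0.0105, -0.0232, 0.0045, -0.0058, -0.0316, 0.0216],
    [0.49, 0.0105, -0.0232, 0.0045, -0.0058, -0.0316, 0.0216],
    [0.49, 0.0105, -0.0232, 0.0045, -0.0058, -0.0316, 0.0216],
    [0.49, 0.0068, -0.0241, 0.0134, 0.0014, -0.0332, 0.0316],
    [0.49, 0.0068, -0.0241, 0.0134, 0.0014, -0.0332, 0.0316],
    [0.49, 0.0068, -0.0241, 0.0134, 0.0014, -0.0332, 0.0316],
    [0.49, 0.0068, -0.0241, 0.0134, 0.0014, -0.0332, 0.0316],
    [0.49, 0.0068, -0.0241, 0.0134, 0.0014, -0.0332, 0.0316],
    [0.49, 0, 0, 0, 0, 0, 0],
    [0.49, 0, 0, 0, 0, 0, 0],
    [0.49, 0, 0, 0, 0, 0, 0],
  ],
)

```text
time_s: 8.47
tcp_pos: [0.4186, 0.0493, 0.2742]
eef_rot: [179.9, 10.1, 171.8]
contact_force: [1.0, 0.2, -0.4]
gripper_width: 0.0429
gripper_force: 5.0
```

```bash
cat >> h.py <<'E'
def RTof(R,al=25): return R*Ro.from_euler("y",-al,degrees=True)*Ro.from_euler("x",180,degrees=True)
def report(c,o,RT):
    L=tongs(c,o,RT); print(len(L),L.min(0).round(4))
    for lo in(-.125,-.11,-.09,-.07):
        q=L[(L[:,2]>lo)&(L[:,2]<lo+.018)]
        for sgn in(1,-1):
            w=q[q[:,1]*sgn>0]
            if len(w): print(lo,sgn,len(w),np.median(w,0).round(4),w[:,0].min().round(4),w[:,0].max().round(4))
E
python3 - <<'E'
from h import *
g=get_state();print(g["joints"].round(1));p,R=pose();print(p,g["eef_rot"],"err disp",disp(.165)-p)
RT=RTof(R);o=p-.0065*RT.apply([0,0,1]);print(RT.apply([0,0,1]),W, RT.apply([0,1,0]),DY)
for n in("scene","top"):
    c=capture(n);np.savez(n+"5.npz",**c);report(c,o,RT)
a=np.load("top5.npz")["frame"];b=np.load("scene5.npz")["frame"]
cr=lambda f,x,y,w,h: cv2.resize(f[y:y+h,x:x+w],(400,400),interpolation=cv2.INTER_CUBIC)
cv2.imwrite("pics/a5.png",np.hstack([cr(a,285,190,110,110),cr(b,230,170,130,130)])[...,::-1])
plan([(disp(.145),toolR(171.8,-10)),(disp(.025),toolR(171.8,-10))],step=18)
E
```

```text
[  40.9  -12.4  -36.     8.7  -60.  -143.1]
[0.41860061 0.04933603 0.27424055] [179.92384651  10.1026453  171.80673858] err disp [-0.00064242 -0.00044915 -0.00118935]
[-0.56934509  0.08075851  0.81812238] [-0.56773565  0.08181196  0.8192    ] [-0.14228163 -0.98982535 -0.00130852] [0.14262893 0.98977623 0.        ]
193 [-0.0151 -0.0213 -0.1141]
-0.125 1 9 [-0.0054  0.0262 -0.1108] -0.0109 0.0093
-0.125 -1 8 [-0.0052 -0.0184 -0.1114] -0.0093 0.0027
-0.11 1 22 [-0.0073  0.025  -0.1007] -0.0137 0.0093
-0.11 -1 22 [-0.0052 -0.0179 -0.1012] -0.0151 0.0078
-0.09 1 21 [-0.0044  0.0235 -0.0823] -0.0111 0.0061
-0.09 -1 20 [-0.0052 -0.017  -0.0803] -0.0104 0.0037
-0.07 1 20 [-0.0049  0.0224 -0.0607] -0.0128 0.0106
-0.07 -1 20 [-0.0033 -0.0172 -0.0604] -0.01 0.0019
54 [-0.0106 -0.0245 -0.1096]
-0.125 1 1 [-0.0059  0.0234 -0.1096] -0.0059 -0.0059
-0.125 -1 2 [-0.0078 -0.0234 -0.1089] -0.0082 -0.0074
-0.11 1 8 [-0.0075  0.0211 -0.0981] -0.0083 0.0
-0.11 -1 8 [-0.008  -0.0231 -0.1012] -0.0086 -0.0072
-0.09 1 7 [-0.0075  0.0192 -0.0861] -0.0082 0.0023
-0.09 -1 8 [-0.0078 -0.0221 -0.0836] -0.0087 -0.007
-0.07 1 10 [-0.0076  0.0193 -0.0612] -0.0093 0.0028
-0.07 -1 8 [-0.0083 -0.0217 -0.06  ] -0.0106 -0.0066
2 x [-0.0035, -0.0007, 0.0096, 0.0004, 0.0005, 0.0]
7 x [-0.0072, -0.0, 0.0155, 0.0, 0.0, 0.0]
```

View pics/a5.png

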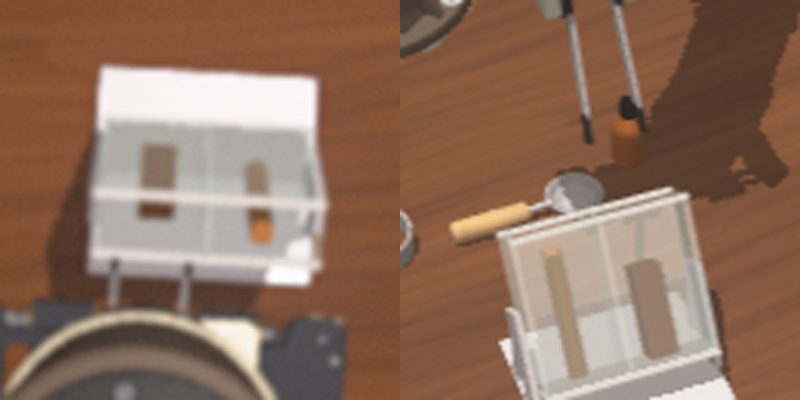

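The crop shows the jaw tips at top-view px (317,263) and (337,264), straddling the beam's line at px 328 just before the mouth. Descending along the pocket.

Emit:
apply_moves(
  targets=[
    [0.49, -0.0038, -0.0005, 0.0096, 0, 0, 0],
    [0.49, -0.0038, -0.0005, 0.0096, 0, 0, 0],
    [0.49, -0.0072, 0, 0.0155, 0, 0, 0],
    [0.49, -0.0072, 0, 0.0155, 0, 0, 0],
    [0.49, -0.0072, 0, 0.0155, 0, 0, 0],
    [0.49, -0.0072, 0, 0.0155, 0, 0, 0],
    [0.49, 0, 0, 0, 0, 0, 0],
    [0.49, 0, 0, 0, 0, 0, 0],
  ],
)

```text
time_s: 9.23
tcp_pos: [0.4682, 0.0412, 0.1992]
eef_rot: [-179.9, 9.9, 171.8]
contact_force: [0.1, -1.4, 0.3]
gripper_width: 0.0429
gripper_force: 5.0
```

```bash
python3 - <<'E'
from h import *
p,R=pose();e=disp(.145)-p-.0684*W;print("err",e, "in X,Y,C,W",e@DY,e@C,e@W)
a=capture("top");b=capture("scene")
cr=lambda f,x,y,w,h: cv2.resize(f["frame"][y:y+h,x:x+w],(400,400),interpolation=cv2.INTER_CUBIC)
cv2.imwrite("pics/a6.png",np.hstack([cr(a,285,190,110,110),cr(b,250,200,110,110)])[...,::-1])
plan([(disp(.025),toolR(171.8,-10))],step=10)
E
```

```text
err [-4.52866071e-05  4.50996094e-04  1.48288196e-03] in X,Y,C,W 0.0004399260336545223 0.0007611664754683886 0.0012773845922163117
6 x [-0.0036, 0.0, 0.0077, 0.0, 0.0001, -0.0]
```

View pics/a6.png

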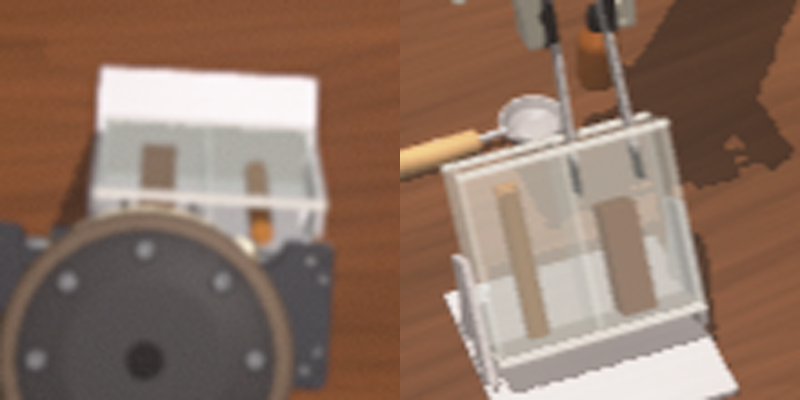

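The scene crop shows both tips inside the pocket at (576,190) and (640,175), midway over the beam's axis. Continuing down, then gripping.

Emit:
apply_moves(
  targets=[
    [0.49, -0.0036, 0, 0.0077, 0, 0, 0],
    [0.49, -0.0036, 0, 0.0077, 0, 0, 0],
    [0.49, -0.0036, 0, 0.0077, 0, 0, 0],
    [0.49, -0.0036, 0, 0.0077, 0, 0, 0],
    [0.49, -0.0036, 0, 0.0077, 0, 0, 0],
    [0.49, -0.0036, 0, 0.0077, 0, 0, 0],
    [0.49, 0, 0, 0, 0, 0, 0],
    [0.49, 0, 0, 0, 0, 0, 0],
  ],
)

```text
time_s: 10.0
tcp_pos: [0.4965, 0.0364, 0.1572]
eef_rot: [-179.9, 10.0, 171.8]
contact_force: [-0.1, -0.3, -0.2]
gripper_width: 0.0434
gripper_force: 5.0
```

```bash
python3 - <<'E'
from h import *
p,R=pose();e=disp(.025)-p;print(e@DY,e@C,e@W,get_state()["contact_force"])
b=capture("scene")
cv2.imwrite("pics/a7.png",cv2.resize(b["frame"][200:310,250:360],(500,500),interpolation=cv2.INTER_CUBIC)[...,::-1])
E
```

```text
0.001183808459846897 0.0013188049050525971 0.0005234003482981326 [-0.0853997  -0.34240944 -0.15791534]
```

View pics/a7.png

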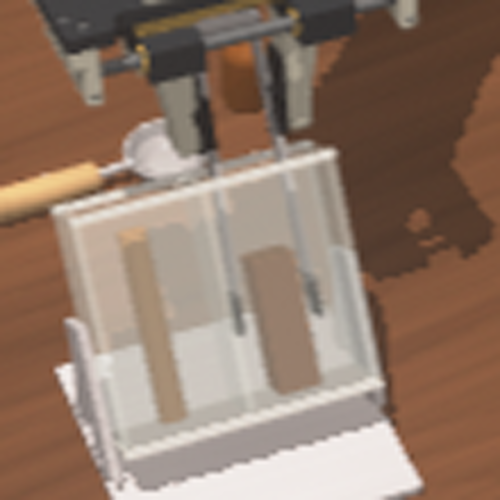

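The jaws straddle the beam, with tips at crop (240,330) and (315,305) just past mid-beam, and there is no contact force. Squeezing now.

Emit:
apply_moves(
  targets=[
    [0.46, 0, 0, 0, 0, 0, 0],
    [0.46, 0, 0, 0, 0, 0, 0],
    [0.44, 0, 0, 0, 0, 0, 0],
    [0.43, 0, 0, 0, 0, 0, 0],
    [0.42, 0, 0, 0, 0, 0, 0],
    [0.41, 0, 0, 0, 0, 0, 0],
    [0.3, 0, 0, 0, 0, 0, 0],
    [0.3, 0, 0, 0, 0, 0, 0],
    [0.3, 0, 0, 0, 0, 0, 0],
    [0.3, 0, 0, 0, 0, 0, 0],
    [0.3, 0, 0, 0, 0, 0, 0],
    [0.3, 0, 0, 0, 0, 0, 0],
  ],
  newtons=25,
)

```text
time_s: 11.05
tcp_pos: [0.4967, 0.0368, 0.158]
eef_rot: [180.0, 10.0, 171.8]
contact_force: [-2.1, 1.8, 3.0]
gripper_width: 0.0384
gripper_force: 25.0
```

```bash
python3 - <<'E'
from h import *
p,R=pose();print(p)
D=toolR(171.8,-10)
plan([(p+.01*W,R),(p+.19*W,R)],step=15)
E
```

```text
[0.49668283 0.03683142 0.15802995]
1 x [0.0042, 0.0, -0.0091, 0.0, 0.0, 0.0]
13 x [0.0058, 0.0, -0.0126, 0.0, 0.0, 0.0]
```

Emit:
apply_moves(
  targets=[
    [0.3, 0.0042, 0, -0.0091, 0, 0, 0],
    [0.3, 0.0042, 0, -0.0091, 0, 0, 0],
    [0.3, 0.0042, 0, -0.0091, 0, 0, 0],
    [0.3, 0.0042, 0, -0.0091, 0, 0, 0],
    [0.3, 0.0042, 0, -0.0091, 0, 0, 0],
    [0.3, 0.0042, 0, -0.0091, 0, 0, 0],
    [0.3, 0.0042, 0, -0.0091, 0, 0, 0],
    [0.3, 0.0042, 0, -0.0091, 0, 0, 0],
    [0.3, 0.0042, 0, -0.0091, 0, 0, 0],
    [0.3, 0.0042, 0, -0.0091, 0, 0, 0],
    [0.3, 0.0042, 0, -0.0091, 0, 0, 0],
    [0.3, 0.0042, 0, -0.0091, 0, 0, 0],
    [0.3, 0.0042, 0, -0.0091, 0, 0, 0],
    [0.3, 0.0042, 0, -0.0091, 0, 0, 0],
    [0.3, 0, 0, 0, 0, 0, 0],
    [0.3, 0, 0, 0, 0, 0, 0],
  ],
)

```text
time_s: 12.38
tcp_pos: [0.4171, 0.0485, 0.2737]
eef_rot: [179.9, 10.1, 171.8]
contact_force: [0.2, 0.0, -0.8]
gripper_width: 0.0387
gripper_force: 25.0
```

```bash
python3 - <<'E'
from h import *
p,R=pose();print(p)
b=capture("scene");np.savez("scene8.npz",**b)
cv2.imwrite("pics/a8.png",cv2.resize(b["frame"][110:310,220:380],(480,600),interpolation=cv2.INTER_CUBIC)[...,::-1])
plan([(p+[0,0,.1],R)],step=20)
E
```

```text
[0.41712248 0.04845116 0.27368917]
6 x [-0.0029, 0.0, -0.0165, -0.0001, -0.0001, -0.0]
```

View pics/a8.png

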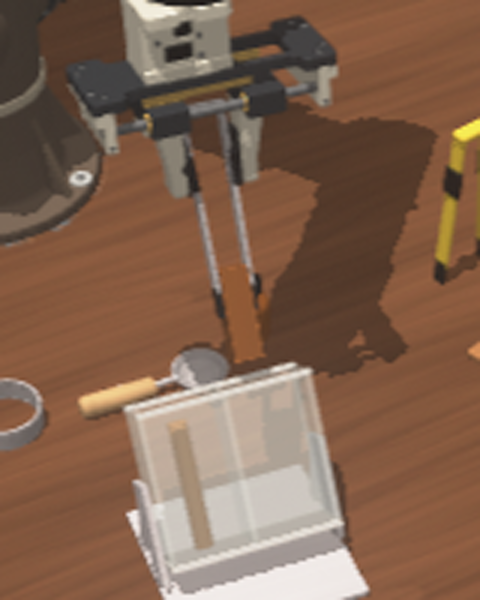

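The scene view shows the beam clear of the dispenser, squarely in the jaws at crop (243,310), with the roll still in its pocket. Lifting, then going upright over the icing.

Emit:
apply_moves(
  targets=[
    [0.3, -0.0029, 0, -0.0165, 0, 0, 0],
    [0.3, -0.0029, 0, -0.0165, 0, 0, 0],
    [0.3, -0.0029, 0, -0.0165, 0, 0, 0],
    [0.3, -0.0029, 0, -0.0165, 0, 0, 0],
    [0.3, -0.0029, 0, -0.0165, 0, 0, 0],
    [0.3, -0.0029, 0, -0.0165, 0, 0, 0],
    [0.3, 0, 0, 0, 0, 0, 0],
    [0.3, 0, 0, 0, 0, 0, 0],
    [0.3, 0, 0, 0, 0, 0, 0],
  ],
)

```text
time_s: 13.18
tcp_pos: [0.4169, 0.0481, 0.3724]
eef_rot: [-180.0, 9.9, 171.8]
contact_force: [-0.6, -0.0, -1.0]
gripper_width: 0.0386
gripper_force: 25.0
```

```bash
python3 - <<'E'
from h import *
plan([((.46,-.14,.34),toolR(167,10)),((.484,-.339,.26),toolR(163,25))],step=20)
E
```

```text
10 x [-0.0076, -0.0177, 0.0034, -0.0, 0.0221, 0.0053]
11 x [-0.0086, -0.017, 0.005, -0.0012, 0.0151, 0.0039]
```

Emit:
apply_moves(
  targets=[
    [0.3, -0.0076, -0.0177, 0.0034, 0, 0.0221, 0.0053],
    [0.3, -0.0076, -0.0177, 0.0034, 0, 0.0221, 0.0053],
    [0.3, -0.0076, -0.0177, 0.0034, 0, 0.0221, 0.0053],
    [0.3, -0.0076, -0.0177, 0.0034, 0, 0.0221, 0.0053],
    [0.3, -0.0076, -0.0177, 0.0034, 0, 0.0221, 0.0053],
    [0.3, -0.0076, -0.0177, 0.0034, 0, 0.0221, 0.0053],
    [0.3, -0.0076, -0.0177, 0.0034, 0, 0.0221, 0.0053],
    [0.3, -0.0076, -0.0177, 0.0034, 0, 0.0221, 0.0053],
    [0.3, -0.0076, -0.0177, 0.0034, 0, 0.0221, 0.0053],
    [0.3, -0.0076, -0.0177, 0.0034, 0, 0.0221, 0.0053],
  ],
)

```text
time_s: 14.02
tcp_pos: [0.4602, -0.1405, 0.3392]
eef_rot: [180.0, -10.1, 167.0]
contact_force: [1.1, 1.3, -1.6]
gripper_width: 0.0384
gripper_force: 25.0
```

Emit:
apply_moves(
  targets=[
    [0.3, -0.0086, -0.017, 0.005, -0.0012, 0.0151, 0.0039],
    [0.3, -0.0086, -0.017, 0.005, -0.0012, 0.0151, 0.0039],
    [0.3, -0.0086, -0.017, 0.005, -0.0012, 0.0151, 0.0039],
    [0.3, -0.0086, -0.017, 0.005, -0.0012, 0.0151, 0.0039],
    [0.3, -0.0086, -0.017, 0.005, -0.0012, 0.0151, 0.0039],
    [0.3, -0.0086, -0.017, 0.005, -0.0012, 0.0151, 0.0039],
    [0.3, -0.0086, -0.017, 0.005, -0.0012, 0.0151, 0.0039],
    [0.3, -0.0086, -0.017, 0.005, -0.0012, 0.0151, 0.0039],
    [0.3, -0.0086, -0.017, 0.005, -0.0012, 0.0151, 0.0039],
    [0.3, -0.0086, -0.017, 0.005, -0.0012, 0.0151, 0.0039],
    [0.3, -0.0086, -0.017, 0.005, -0.0012, 0.0151, 0.0039],
    [0.3, 0, 0, 0, 0, 0, 0],
    [0.3, 0, 0, 0, 0, 0, 0],
    [0.3, 0, 0, 0, 0, 0, 0],
  ],
)

```text
time_s: 15.18
tcp_pos: [0.4847, -0.3388, 0.2598]
eef_rot: [180.0, -24.9, 163.0]
contact_force: [0.9, 0.7, -0.9]
gripper_width: 0.0384
gripper_force: 25.0
```

```bash
cat >> h.py <<'E'
def beamrep(c,o,RT):
    P=pts(c);L=(P-o)@RT.as_matrix();m=(c["range_z"]>0)&(abs(L[...,0])<.03)&(abs(L[...,1])<.03)&(L[...,2]<-.055)&(L[...,2]>-.17)
    h=cv2.cvtColor(c["frame"],cv2.COLOR_RGB2HSV).astype(int); m&=(h[...,0]<20)&(h[...,1]>110)&(h[...,2]>70)
    q=L[m]
    if len(q)<20: print("few",len(q)); return
    print(len(q),"z",np.percentile(q[:,2],[2,98]).round(4))
    for lo in(-.15,-.135,-.12,-.105,-.09,-.08):
        w=q[(q[:,2]>lo)&(q[:,2]<lo+.012)]
        if len(w)>3: print(lo,len(w),"x",np.percentile(w[:,0],[4,50,96]).round(4),"y",np.percentile(w[:,1],[4,50,96]).round(4))
E
python3 - <<'E'
from h import *
g=get_state();print(g["joints"].round(1),g["gripper_force"],g["tcp_pos"],g["eef_rot"])
p,R=pose();RT=RTof(R);o=p-.0065*RT.apply([0,0,1]);print(RT.apply([0,0,1]))
for n in("scene","top"):
    c=capture(n);np.savez(n+"9.npz",**c);print(n);beamrep(c,o,RT)
cv2.imwrite("pics/a9.png",cv2.resize(np.load("scene9.npz")["frame"][200:400,80:280],(600,600))[...,::-1])
E
```

```text
[-16.2  26.9   8.2  -0.3 -96.2 -90.7] 24.99253523520074 [ 0.48470362 -0.33883017  0.25984462] [179.9927304  -24.9058719  162.99476126]
[-1.60464919e-03  3.70502493e-04  9.99998644e-01]
scene
347 z [-0.1496 -0.0744]
-0.15 40 x [-0.0148 -0.0119 -0.0094] y [-0.0069  0.0039  0.0148]
-0.135 44 x [-0.0157 -0.0122 -0.0062] y [-0.0083  0.0024  0.0143]
-0.12 46 x [-0.0161 -0.0116 -0.0077] y [-0.008   0.003   0.0156]
-0.105 41 x [-0.0157 -0.0125 -0.0071] y [-0.0074  0.0033  0.0187]
-0.09 56 x [-0.0154 -0.0114  0.0071] y [-0.0085  0.002   0.0118]
-0.08 92 x [-0.0149 -0.0027  0.0092] y [-0.008   0.0019  0.0117]
top
few 0
```

Measured: the beam is upright in the jaws and centred, with its foot 150 mm below the tongs' origin. I'm already over the icing (within 1 mm), so I descend about 85 mm and then feel for contact.

Emit:
apply_moves(
  targets=[
    [0.3, -0.0063, 0, 0.0136, 0, 0, 0],
    [0.3, -0.0063, 0, 0.0136, 0, 0, 0],
    [0.3, -0.0063, 0, 0.0136, 0, 0, 0],
    [0.3, -0.0063, 0, 0.0136, 0, 0, 0],
    [0.3, -0.0063, 0, 0.0136, 0, 0, 0],
    [0.3, -0.0042, 0, 0.0091, 0, 0, 0],
    [0.3, 0, 0, 0, 0, 0, 0],
    [0.3, 0, 0, 0, 0, 0, 0],
    [0.3, 0, 0, 0, 0, 0, 0],
  ],
)

```text
time_s: 16.03
tcp_pos: [0.4855, -0.3391, 0.1772]
eef_rot: [-180.0, -24.7, 163.0]
contact_force: [0.2, -0.6, -0.3]
gripper_width: 0.038
gripper_force: 25.0
```

Emit:
apply_moves(
  targets=[
    [0.3, -0.0008, 0, 0.0018, 0, 0, 0],
    [0.3, 0, 0, 0, 0, 0, 0],
    [0.3, 0, 0, 0, 0, 0, 0],
  ],
)

```text
time_s: 16.28
tcp_pos: [0.4851, -0.339, 0.1744]
eef_rot: [180.0, -24.8, 163.0]
contact_force: [-0.2, -0.2, -1.5]
gripper_width: 0.0384
gripper_force: 25.0
```

Emit:
apply_moves(
  targets=[
    [0.3, -0.0008, 0, 0.0018, 0, 0, 0],
    [0.3, 0, 0, 0, 0, 0, 0],
    [0.3, 0, 0, 0, 0, 0, 0],
  ],
)

```text
time_s: 16.53
tcp_pos: [0.4848, -0.339, 0.1719]
eef_rot: [180.0, -24.8, 163.0]
contact_force: [-0.7, 0.3, -1.9]
gripper_width: 0.0381
gripper_force: 25.0
```

```bash
python3 - <<'E'
from h import *
p,R=pose();RT=RTof(R);o=p-.0065*RT.apply([0,0,1]);print(RT.apply([0,0,1]),o)
c=capture("scene");beamrep(c,o,RT)
for i in range(5): print(get_state()["tcp_pos"].round(4),get_state()["contact_force"].round(2)); capture("top")
E
```

```text
[-2.77540455e-03  8.24883621e-04  9.99995808e-01] [ 0.48483574 -0.33897019  0.1653919 ]
130 z [-0.1008 -0.0717]
-0.105 12 x [-0.0161 -0.012  -0.0059] y [-0.0095 -0.0055  0.0189]
-0.09 47 x [-0.0165 -0.0116  0.0093] y [-0.0085 -0.0008  0.0122]
-0.08 86 x [-0.0153 -0.0033  0.0095] y [-0.0082  0.0015  0.0121]
[ 0.4848 -0.339   0.172 ] [-0.35 -0.52 -1.02]
[ 0.4849 -0.339   0.172 ] [-0.22 -0.61 -1.08]
[ 0.4849 -0.339   0.172 ] [-0.12 -0.35 -1.18]
[ 0.4849 -0.339   0.172 ] [ 0.11  0.11 -0.94]
[ 0.4849 -0.339   0.172 ] [-0.81 -0.09 -1.25]
```

Emit:
apply_moves(
  targets=[
    [0.3, -0.0008, 0, 0.0018, 0, 0, 0],
    [0.3, 0, 0, 0, 0, 0, 0],
    [0.3, 0, 0, 0, 0, 0, 0],
    [0.3, 0, 0, 0, 0, 0, 0],
  ],
)

```text
time_s: 17.17
tcp_pos: [0.4849, -0.3389, 0.17]
eef_rot: [-180.0, -24.8, 163.0]
contact_force: [-0.4, -0.4, -1.3]
gripper_width: 0.0387
gripper_force: 25.0
```

Emit:
apply_moves(
  targets=[
    [0.3, -0.0004, 0, 0.0009, 0, 0, 0],
    [0.3, 0, 0, 0, 0, 0, 0],
    [0.3, 0, 0, 0, 0, 0, 0],
    [0.3, 0, 0, 0, 0, 0, 0],
  ],
)

```text
time_s: 17.5
tcp_pos: [0.4848, -0.3389, 0.169]
eef_rot: [180.0, -24.8, 163.0]
contact_force: [0.5, -0.2, -0.7]
gripper_width: 0.0379
gripper_force: 25.0
```

Emit:
apply_moves(
  targets=[
    [0.3, -0.0004, 0, 0.0009, 0, 0, 0],
    [0.3, 0, 0, 0, 0, 0, 0],
    [0.3, 0, 0, 0, 0, 0, 0],
    [0.3, 0, 0, 0, 0, 0, 0],
  ],
)

```text
time_s: 17.83
tcp_pos: [0.4849, -0.3391, 0.1685]
eef_rot: [-180.0, -24.8, 163.0]
contact_force: [-0.3, 0.2, 3.3]
gripper_width: 0.0385
gripper_force: 25.0
```

Contact felt (+4 N). Releasing gently.

Emit:
apply_moves(
  targets=[
    [0.43, 0, 0, 0, 0, 0, 0],
    [0.43, 0, 0, 0, 0, 0, 0],
    [0.44, 0, 0, 0, 0, 0, 0],
    [0.45, 0, 0, 0, 0, 0, 0],
    [0.46, 0, 0, 0, 0, 0, 0],
    [0.47, 0, 0, 0, 0, 0, 0],
    [0.48, 0, 0, 0, 0, 0, 0],
    [0.49, 0, 0, 0, 0, 0, 0],
    [0.49, 0, 0, 0, 0, 0, 0],
    [0.49, 0, 0, 0, 0, 0, 0],
    [0.49, 0, 0, 0, 0, 0, 0],
    [0.49, 0, 0, 0, 0, 0, 0],
  ],
  newtons=12,
)

```text
time_s: 18.83
tcp_pos: [0.4848, -0.339, 0.1681]
eef_rot: [-180.0, -24.8, 163.0]
contact_force: [-0.0, -0.4, -0.5]
gripper_width: 0.0431
gripper_force: 5.0
```

```bash
python3 - <<'E'
from h import *
p,R=pose();RT=RTof(R);o=p-.0065*RT.apply([0,0,1]);print(o,get_state()["contact_force"])
c=capture("scene");beamrep(c,o,RT);report(c,o,RT)
cv2.imwrite("pics/a10.png",cv2.resize(c["frame"][240:400,80:240],(600,600),interpolation=cv2.INTER_CUBIC)[...,::-1])
E
```

```text
[ 0.48484052 -0.33896955  0.16159098] [-0.01710362 -0.42611889 -0.49113631]
141 z [-0.1126 -0.0722]
-0.105 13 x [-0.011  -0.0078  0.005 ] y [-0.0087 -0.0074  0.0129]
-0.09 47 x [-0.0155 -0.0096  0.0076] y [-0.008  -0.0005  0.0141]
-0.08 92 x [-0.0136 -0.0027  0.0085] y [-0.0071  0.0037  0.015 ]
262 [-0.017  -0.0221 -0.1222]
-0.125 -1 11 [ 0.     -0.0198 -0.1133] -0.0095 0.0076
-0.11 1 10 [-0.0079  0.022  -0.0973] -0.0101 0.004
-0.11 -1 28 [-0.0082 -0.0184 -0.0993] -0.0118 0.006
-0.09 1 83 [-0.0057  0.0099 -0.0773] -0.017 0.0111
-0.09 -1 65 [-0.0059 -0.0054 -0.0788] -0.0157 0.0106
-0.07 1 10 [-0.0073  0.0199 -0.0637] -0.0103 0.0067
-0.07 -1 13 [-0.007  -0.0195 -0.0619] -0.0127 0.0056
```

View pics/a10.png

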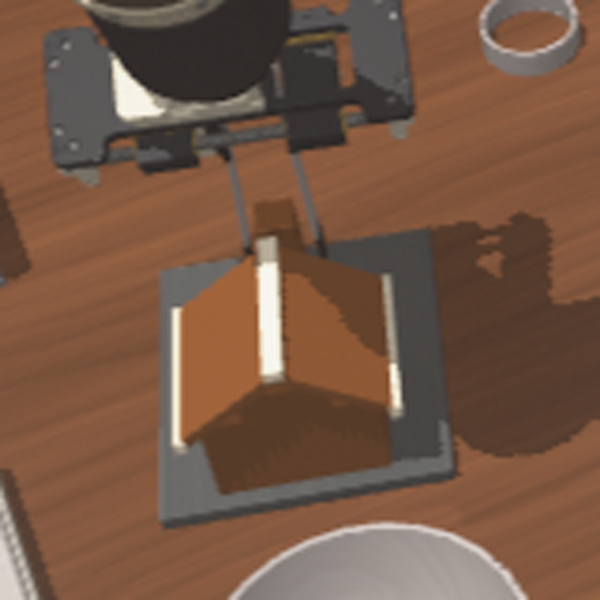

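The picture shows the beam standing behind the roof at (275,225), with the jaws open and clear on both sides. Lifting straight up.

Emit:
apply_moves(
  targets=[
    [0.49, 0.0042, 0, -0.0091, 0, 0, 0],
    [0.49, 0.0042, 0, -0.0091, 0, 0, 0],
    [0.49, 0.0042, 0, -0.0091, 0, 0, 0],
    [0.49, 0.0042, 0, -0.0091, 0, 0, 0],
    [0.49, 0.0042, 0, -0.0091, 0, 0, 0],
    [0.49, 0.0063, 0, -0.0136, 0, 0, 0],
    [0.49, 0.0063, 0, -0.0136, 0, 0, 0],
    [0.49, 0.0063, 0, -0.0136, 0, 0, 0],
    [0.49, 0.0063, 0, -0.0136, 0, 0, 0],
    [0.49, 0.0063, 0, -0.0136, 0, 0, 0],
    [0.49, 0.0063, 0, -0.0136, 0, 0, 0],
    [0.49, 0.0063, 0, -0.0136, 0, 0, 0],
    [0.49, 0.0063, 0, -0.0136, 0, 0, 0],
    [0.49, 0.0063, 0, -0.0136, 0, 0, 0],
    [0.49, 0.0063, 0, -0.0136, 0, 0, 0],
    [0.49, 0, 0, 0, 0, 0, 0],
    [0.49, 0, 0, 0, 0, 0, 0],
  ],
)

```text
time_s: 20.3
tcp_pos: [0.4849, -0.339, 0.3694]
eef_rot: [180.0, -24.7, 163.0]
contact_force: [0.8, -0.0, -1.7]
gripper_width: 0.0431
gripper_force: 5.0
```

```bash
python3 - <<'E'
from h import *
p,R=pose();print(p)
for n in("scene","top"):
    c=capture(n);print(n);beamrep(c,np.array([.4848,-.339,.162]),RTof(toolR(163,25)))
T=toolR(-160,25)
plan([((.46,-.13,.36),toolR(180,25)),((.45,.13,.36),toolR(-170,25)),((.4868,.346,.345),T),((.4868,.346,.1325),T)],step=36)
E
```

```text
[ 0.48487771 -0.3389774   0.36935329]
scene
140 z [-0.1152 -0.0719]
-0.105 11 x [-0.0149 -0.0096  0.0088] y [-0.0083 -0.0076 -0.001 ]
-0.09 45 x [-0.0141 -0.0077  0.0096] y [-0.008  -0.0008  0.0138]
-0.08 94 x [-0.0147 -0.0037  0.0091] y [-0.0074  0.0039  0.0149]
top
few 0
6 x [0.0086, 0.0337, 0.0054, 0.0133, 0.0003, -0.0285]
8 x [-0.0011, 0.0325, -0.0005, 0.0059, -0.0, -0.0126]
7 x [-0.0124, 0.0286, -0.0034, 0.0067, 0.0, -0.0144]
6 x [-0.015, -0.0, 0.0321, 0.0, 0.0, 0.0]
```

Emit:
apply_moves(
  targets=[
    [0.49, 0.0086, 0.0337, 0.0054, 0.0133, 0.0003, -0.0285],
    [0.49, 0.0086, 0.0337, 0.0054, 0.0133, 0.0003, -0.0285],
    [0.49, 0.0086, 0.0337, 0.0054, 0.0133, 0.0003, -0.0285],
    [0.49, 0.0086, 0.0337, 0.0054, 0.0133, 0.0003, -0.0285],
    [0.49, 0.0086, 0.0337, 0.0054, 0.0133, 0.0003, -0.0285],
    [0.49, 0.0086, 0.0337, 0.0054, 0.0133, 0.0003, -0.0285],
    [0.49, -0.0011, 0.0325, -0.0005, 0.0059, 0, -0.0126],
    [0.49, -0.0011, 0.0325, -0.0005, 0.0059, 0, -0.0126],
    [0.49, -0.0011, 0.0325, -0.0005, 0.0059, 0, -0.0126],
    [0.49, -0.0011, 0.0325, -0.0005, 0.0059, 0, -0.0126],
    [0.49, -0.0011, 0.0325, -0.0005, 0.0059, 0, -0.0126],
    [0.49, -0.0011, 0.0325, -0.0005, 0.0059, 0, -0.0126],
    [0.49, -0.0011, 0.0325, -0.0005, 0.0059, 0, -0.0126],
    [0.49, -0.0011, 0.0325, -0.0005, 0.0059, 0, -0.0126],
    [0.49, 0, 0, 0, 0, 0, 0],
  ],
)

```text
time_s: 21.65
tcp_pos: [0.449, 0.134, 0.3589]
eef_rot: [180.0, -25.1, -169.7]
contact_force: [0.2, -0.2, -1.6]
gripper_width: 0.0429
gripper_force: 5.0
```

Emit:
apply_moves(
  targets=[
    [0.49, -0.0124, 0.0286, -0.0034, 0.0067, 0, -0.0144],
    [0.49, -0.0124, 0.0286, -0.0034, 0.0067, 0, -0.0144],
    [0.49, -0.0124, 0.0286, -0.0034, 0.0067, 0, -0.0144],
    [0.49, -0.0124, 0.0286, -0.0034, 0.0067, 0, -0.0144],
    [0.49, -0.0124, 0.0286, -0.0034, 0.0067, 0, -0.0144],
    [0.49, -0.0124, 0.0286, -0.0034, 0.0067, 0, -0.0144],
    [0.49, -0.0124, 0.0286, -0.0034, 0.0067, 0, -0.0144],
    [0.49, 0, 0, 0, 0, 0, 0],
    [0.49, 0, 0, 0, 0, 0, 0],
    [0.49, 0, 0, 0, 0, 0, 0],
  ],
)

```text
time_s: 22.48
tcp_pos: [0.4862, 0.345, 0.3439]
eef_rot: [-179.9, -25.1, -160.0]
contact_force: [0.9, -0.2, -0.3]
gripper_width: 0.0432
gripper_force: 5.0
```

```bash
python3 - <<'E'
from h import *
p,R=pose();print(p,get_state()["eef_rot"]);RT=RTof(R);o=p-.0065*RT.apply([0,0,1])
c=capture("scene");report(c,o,RT)
c=capture("top");report(c,o,RT)
T=toolR(-160,25)
plan([((.4869,.3463,.255),T),((.4869,.3463,.19),T),((.4869,.3463,.1325),T)],step=12)
E
```

```text
[0.48620884 0.34499986 0.34385507] [-179.88890995  -25.10466783 -160.01186255]
302 [-0.0112 -0.0232 -0.119 ]
-0.125 1 14 [-0.0031  0.026  -0.1105] -0.0072 0.0047
-0.125 -1 14 [-0.0015 -0.0186 -0.1105] -0.009 0.0065
-0.11 1 35 [-0.0021  0.0263 -0.1004] -0.0088 0.0039
-0.11 -1 32 [-0.0017 -0.0179 -0.1011] -0.0086 0.0074
-0.09 1 36 [-0.001   0.0246 -0.0789] -0.0112 0.0061
-0.09 -1 35 [-0.0021 -0.0172 -0.081 ] -0.0102 0.0058
-0.07 1 37 [-0.0017  0.0232 -0.0614] -0.0089 0.0062
-0.07 -1 36 [-0.002  -0.0169 -0.0587] -0.0093 0.0069
155 [-0.0077 -0.0232 -0.1114]
-0.125 1 1 [-0.0035  0.0244 -0.1086] -0.0035 -0.0035
-0.125 -1 4 [-0.0025 -0.0203 -0.1077] -0.0056 0.0037
-0.11 1 19 [ 0.0011  0.0236 -0.1004] -0.007 0.0063
-0.11 -1 17 [ 0.0017 -0.0199 -0.1   ] -0.0063 0.0062
-0.09 1 22 [ 0.0006  0.0216 -0.0817] -0.0069 0.0066
-0.09 -1 19 [ 0.0003 -0.0196 -0.0823] -0.007 0.0056
-0.07 1 15 [ 0.0032  0.0209 -0.0635] -0.0056 0.0069
-0.07 -1 20 [ 0.0015 -0.019  -0.0607] -0.007 0.0063
8 x [-0.0049, 0.0002, 0.0101, -0.0001, -0.0, -0.0001]
6 x [-0.0046, -0.0, 0.0098, 0.0, 0.0, 0.0]
5 x [-0.0049, -0.0, 0.0104, 0.0, 0.0, 0.0]
```

Emit:
apply_moves(
  targets=[
    [0.49, -0.0049, 0.0002, 0.0101, 0, 0, 0],
    [0.49, -0.0049, 0.0002, 0.0101, 0, 0, 0],
    [0.49, -0.0049, 0.0002, 0.0101, 0, 0, 0],
    [0.49, -0.0049, 0.0002, 0.0101, 0, 0, 0],
    [0.49, -0.0049, 0.0002, 0.0101, 0, 0, 0],
    [0.49, -0.0049, 0.0002, 0.0101, 0, 0, 0],
    [0.49, -0.0049, 0.0002, 0.0101, 0, 0, 0],
    [0.49, -0.0049, 0.0002, 0.0101, 0, 0, 0],
    [0.49, -0.0046, 0, 0.0098, 0, 0, 0],
    [0.49, -0.0046, 0, 0.0098, 0, 0, 0],
    [0.49, -0.0046, 0, 0.0098, 0, 0, 0],
    [0.49, -0.0046, 0, 0.0098, 0, 0, 0],
    [0.49, -0.0046, 0, 0.0098, 0, 0, 0],
    [0.49, -0.0046, 0, 0.0098, 0, 0, 0],
    [0.49, 0, 0, 0, 0, 0, 0],
    [0.49, 0, 0, 0, 0, 0, 0],
  ],
)

```text
time_s: 23.92
tcp_pos: [0.4872, 0.3469, 0.1893]
eef_rot: [-179.9, -25.1, -160.0]
contact_force: [0.1, -0.3, -0.3]
gripper_width: 0.0433
gripper_force: 5.0
```

Emit:
apply_moves(
  targets=[
    [0.49, -0.0046, 0, 0.0098, 0, 0, 0],
    [0.49, -0.0046, 0, 0.0098, 0, 0, 0],
    [0.49, -0.0046, 0, 0.0098, 0, 0, 0],
    [0.49, 0, 0, 0, 0, 0, 0],
    [0.49, 0, 0, 0, 0, 0, 0],
  ],
)

```text
time_s: 24.33
tcp_pos: [0.487, 0.3467, 0.1565]
eef_rot: [-179.9, -25.1, -160.0]
contact_force: [-0.9, -0.4, -0.3]
gripper_width: 0.0431
gripper_force: 5.0
```

Emit:
apply_moves(
  targets=[
    [0.49, -0.003, 0, 0.0063, 0, 0, 0],
    [0.49, -0.003, 0, 0.0063, 0, 0, 0],
    [0.49, -0.0023, 0, 0.0049, 0, 0, 0],
    [0.49, -0.0008, 0, 0.0018, 0, 0, 0],
    [0.49, 0, 0, 0, 0, 0, 0],
    [0.49, 0, 0, 0, 0, 0, 0],
    [0.49, 0, 0, 0, 0, 0, 0],
  ],
)

```text
time_s: 24.92
tcp_pos: [0.4877, 0.3472, 0.1365]
eef_rot: [-180.0, -25.0, -160.0]
contact_force: [-0.3, 0.4, -1.0]
gripper_width: 0.0429
gripper_force: 5.0
```

Emit:
apply_moves(
  targets=[
    [0.5, 0, 0, 0, 0, 0, 0],
    [0.51, 0, 0, 0, 0, 0, 0],
    [0.52, 0, 0, 0, 0, 0, 0],
    [0.53, 0, 0, 0, 0, 0, 0],
    [0.55, 0, 0, 0, 0, 0, 0],
    [0.6, 0, 0, 0, 0, 0, 0],
    [0.7, 0, 0, 0, 0, 0, 0],
    [0.8, 0, 0, 0, 0, 0, 0],
    [1, 0, 0, 0, 0, 0, 0],
    [1, 0, 0, 0, 0, 0, 0],
    [1, 0, 0, 0, 0, 0, 0],
    [1, 0, 0, 0, 0, 0, 0],
    [1, 0, 0, 0, 0, 0, 0],
  ],
)

```text
time_s: 26.0
tcp_pos: [0.4875, 0.3471, 0.1362]
eef_rot: [-180.0, -25.0, -160.0]
contact_force: [0.5, 0.4, -0.1]
gripper_width: 0.0868
gripper_force: 0.0
```

```bash
python3 - <<'E'
from h import *
p,R=pose();print(p);RT=RTof(R)
c=capture("scene");P=pts(c);L=(P-[.487,.3467,.128])@RT.as_matrix()
m=(c["range_z"]>0)&(abs(L[...,0])<.014)&(abs(L[...,1])<.024)&(L[...,2]<.06)&(L[...,2]>-.045)
q=L[m];print(len(q),q.min(0).round(4),q.max(0).round(4),q.mean(0).round(4))
E
```

```text
[0.48752392 0.3470962  0.13622942]
7 [-0.0069  0.0215 -0.0424] [ 0.0077  0.024  -0.0264] [-0.0002  0.0226 -0.0351]
```

Released. Retreating straight up.

Emit:
apply_moves(
  targets=[
    [1, 0.0042, 0, -0.0091, 0, 0, 0],
    [1, 0.0042, 0, -0.0091, 0, 0, 0],
    [1, 0.0042, 0, -0.0091, 0, 0, 0],
    [1, 0.0042, 0, -0.0091, 0, 0, 0],
    [1, 0.0063, 0, -0.0136, 0, 0, 0],
    [1, 0.0084, 0, -0.0182, 0, 0, 0],
    [1, 0.0084, 0, -0.0182, 0, 0, 0],
    [1, 0.0084, 0, -0.0182, 0, 0, 0],
    [1, 0.0084, 0, -0.0182, 0, 0, 0],
    [1, 0.0084, 0, -0.0182, 0, 0, 0],
    [1, 0.0084, 0, -0.0182, 0, 0, 0],
    [1, 0.0084, 0, -0.0182, 0, 0, 0],
    [1, 0.0084, 0, -0.0182, 0, 0, 0],
    [1, 0.0084, 0, -0.0182, 0, 0, 0],
    [1, 0, 0, 0, 0, 0, 0],
    [1, 0, 0, 0, 0, 0, 0],
  ],
)

```text
time_s: 27.38
tcp_pos: [0.4885, 0.3477, 0.3741]
eef_rot: [179.9, -24.8, -160.0]
contact_force: [0.0, -0.5, -0.6]
gripper_width: 0.0876
gripper_force: 0.0
```

```bash
python3 - <<'E'
from h import *
g=get_state();print(g["time_s"],g["tcp_pos"],g["contact_force"])
RT=RTof(toolR(-160,25))
for n in("top","scene"):
    c=capture(n);P=pts(c);L=(P-[.487,.3467,.128])@RT.as_matrix()
    q=L[(c["range_z"]>0)&(abs(L[...,0])<.025)&(abs(L[...,1])<.03)&(L[...,2]<.075)&(L[...,2]>.04)];print(n,len(q),np.percentile(q,[3,50,97],axis=0).round(4).tolist() if len(q) else"")
    beamrep(c,np.array([.4848,-.339,.162]),RTof(toolR(163,25)))
    b0=dict(np.load(n+"0.npz"))["frame"].astype(int)
    if n=="top":
        for nm,(x,y,w) in dict(mug=(275,160,22),can=(395,150,25),bottle=(294,333,10),cutter=(395,326,18),spoon=(340,320,32),disp=(341,240,36)).items():
            print(nm,abs(c["frame"].astype(int)-b0)[y-w:y+w,x-w:x+w].mean().round(1))
E
```

```text
27.3833 [0.48852138 0.34765868 0.37407433] [ 0.02133158 -0.52413579 -0.5502473 ]
top 141 [[-0.0078, -0.0184, 0.0491], [-0.0, 0.0, 0.0537], [0.0067, 0.0185, 0.0573]]
186 z [-0.1317 -0.0713]
-0.135 11 x [0.001  0.0073 0.0137] y [-0.0109 -0.0104 -0.0034]
-0.12 13 x [-0.0014  0.0081  0.0136] y [-0.0112 -0.0102 -0.002 ]
-0.105 19 x [-0.0041  0.008   0.0142] y [-0.0113 -0.0103  0.0053]
-0.09 29 x [-0.0052  0.0063  0.0142] y [-0.0118 -0.01    0.0067]
-0.08 105 x [-0.009   0.0025  0.0136] y [-0.0104  0.0008  0.0119]
mug 2.0
can 2.1
bottle 2.2
cutter 2.4
spoon 2.3
disp 5.1
scene 84 [[-0.01, -0.0148, 0.0417], [-0.0038, 0.0069, 0.0506], [0.0052, 0.0237, 0.0548]]
140 z [-0.1125 -0.072 ]
-0.105 14 x [-0.013  -0.0101  0.006 ] y [-0.0085 -0.0057  0.0015]
-0.09 45 x [-0.0147 -0.0077  0.0099] y [-0.0083 -0.0008  0.0132]
-0.08 96 x [-0.0146 -0.0038  0.0093] y [-0.0072  0.0035  0.0148]
```

```bash
python3 -c "
from plant import close_job
print(close_job())"
```

```text
the job is handed in; nothing more can be done
None
```

The job is handed in: my last measurements show the beam upright on the icing square (about 2 mm off centre) and the tongs fully down in their stand; the mug, can, bottle, cutter and spoon look unmoved, and the roll was still in its pocket in the last picture of the dispenser; the hand-in returned no verdict.

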